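# Tighten the loose lens ring of the carver's magnifier

### The job

The ring that holds the lens of the bench magnifier has worked loose. Take the two-pin spanner from its wooden rest, engage its pins in the ring's two holes and gently turn the ring clockwise until it is fully home, never pressing hard on the ring and never touching the glass; then stand the spanner back in the slot of its rest. Leave the vase, the bowl and the brush alone.

Things in the scene. Friction and masses are not known exactly. Their poses are not given: they have to be found in the camera images.
- stand: magnifier head fixed to the bench: square dark steel foot 110 x 110 x 12 mm with a grey upright barrel, outer diameter 84, bore 64, rim 52 mm above the bench; a jointed arm stub sticks out 132 mm along +x, 46 mm high. Origin: underside's centre, z up. The cell carrying the ring is clamped turned by up to 0.4 rad either way, not measured: find the holes by eye or feel
- ring (a joint): how far the ring is screwed in, rad: grows clockwise seen from above; starts at 0.5 to 1.0; 1.5 is home, a hard stop. At reading q the line through its holes is turned counter-clockwise from the stand's x axis by 1.5 - q plus the cell's unmeasured turn (-0.4 to 0.4). Friction 0.22 N m: pins sliding on its face under a light press (5 N) do not turn it
- ring_face (a point): point on the barrel's axis at the height of the ring's flat face, 44 mm above the bench; axes of the stand. The ring: outer diameter 63, inner 31, 10 mm thick, with two 8.5 mm holes (bevelled mouths, 10 mm deep, solid floor) opposite each other across the axis, 46.6 mm between their centres
- lens: the glass lens, diameter 31 mm, in the middle of the ring, top 2 to 3 mm below the ring's face; origin at the centre of its underside, 34 mm above the bench; it does not turn
- spanner_handle (a point): centre of the spanner's dark wooden handle, upright, 32 (x) x 18 (y) x 70 mm (z), gripped across its 18 mm. Below it a steel crossbar 60 (x) x 22 (y) x 10 mm, underside 45 mm below this point; from that two steel pins, 6 mm thick, tapered ends, 46.6 mm apart along x, reach to 65 mm below this point. About 0.2 kg. Starts standing in the rest, crossbar on the rest's top
- spanner_tips (a point): point half-way between the ends of the spanner's two pins, 65 mm below the handle's centre; axes of the spanner; half a turn about z gives the same spanner
- rest: light wooden block 90 x 56 x 30 mm, fixed to the bench, with a slot 66 mm long (x), 12 mm wide (y) and 26 mm deep in its top in which the pins hang; origin: centre of the underside, x along the slot. With the spanner properly in it, the handle's centre is 75 mm above the bench
- rest_top (a point): centre of the slot's mouth, at the height of the rest's top, 30 mm above the bench
- vase: small dark lacquered vase, 76 mm wide, 130 mm tall; origin: centre of its underside; leave alone
- bowl: brass bowl, 100 mm wide, 45 mm tall; origin: centre of its underside; leave alone
- brush: flat brush about 0.2 m long lying on the far side of the bench, origin under it, x along it; leave alone
There are look-alikes about, which are no part of the job. Of the things that look like the part that bears spanner_handle, the larger one is meant. What is shaped like the rest but purple is not meant.

How it is judged:
By the outcome, as a careful person would: the job done as asked, in the order asked, and still so for the second after the job is handed in, with the robot touching nothing.
It also fails if it takes over 72 s, if anything falls off the work surface, if the arm or the gripper's body presses on something with over 40 N, if the wrist force passes 120 N, or if a joint passes its speed limit or range.

### The arm

A 6-joint arm with a two-finger parallel gripper is mounted at the origin on the work surface. World frame = base frame: x ahead of the robot, y to its left, z up, the work surface at z = 0. Lengths are in m, angles in rad, forces in N, time in s.
With the tool pointing down it reaches from about 0.275 to 0.75 m from the base axis. Payload 10.2 kg.
Tool frame: the origin (TCP) lies between the finger pads; the fingertips stand 19 mm ahead of it and the grasp point (between the pads) is the TCP; z points along the fingers, y is the line along which they close (so a half turn about z gives the same grasp; the last joint's range is limited). The gripper opens to 85 mm and grips with 20 to 120 N. Pads are 22 mm wide; open, the fingers measure 114 mm over their backs; the gripper's body (76 mm by 85 mm) begins 54 mm behind the grasp point. The pads swing forward as they close: fully open they stand 13 mm farther back than shut.
Start: joints at [-1.411, 0.313, 1.498, -0, 1.331, -0.223], TCP at [0.196, -0.487, 0.25] pointing down, gripper open.
Joint ranges: [-2.94, 2.94], [-0.97, 2.17], [0.19, 2.56], [-1.23, 4.37], [0.02, 3.11], [-2.88, 2.88]. Speed limits (rad/s): [2.39, 2.39, 3.01, 3.14, 3.14, 3.14].

### API

Orientations are given as a unit quaternion [x, y, z, w].
In Python, from rig import env gives the robot as it stands. Calls block until the motion is done:
- env.goto(position, orientation): joint-space move of the TCP to a pose.
- env.move_l(position, attitude=None, vel=0.15): straight line of the TCP; attitude=None keeps the orientation; vel is the mean speed in m/s.
- env.move_joints(angles): joint-space move.
- env.gripper_to(opening, force=None): finger opening in m; force is the grip in N (None keeps the last); returns when the fingers have stopped.
- env.dwell(seconds).
- env.solve_ik(position, orientation): joint angles nearest the present ones, or None.
- env.camera(name): name is "scene" or "top" or "wrist"; returns a dict with "image" (384x512x3 uint8, red, green, blue), "intrinsics" (3x3 intrinsics, pixels), "origin" and "attitude" of the camera in the world; the wrist camera has in their place "hand_eye" (4x4, takes a point from camera to tool coordinates, whose origin is the TCP and whose axes are the flange's). Camera axes: x right, y up, looking along -z (the intrinsics and any distortion apply to the point x, -y, -z); pixel columns grow to the right and rows downward; lengths in m; the calibration is good to about 2 mm. A picture is of the moment at which its call begins: read the wrist's pose just before it. There is no depth.
A pose or a line that the arm cannot do raises env.MotionError and nothing moves.
- env.close_job(): hands the job in; it is judged then, once.
Trained networks look in a picture, given as the dict that the camera call returned (one of the last four; its "shot" number tells which), for a name from the list of things; names that differ only in an ending like _2 or _b are one class to them, and where a whole thing is asked for, a point or a joint stands for the part that bears it (a point fixed in the world has none). Each returns a list of dicts, best first, with "score" (0 to 1); they miss things now and then, are a little off and sometimes report something else, mostly with a low value. They report only what shows in the picture. A call takes as long as a camera call. They do not tell look-alikes from the thing itself.
- env.boxes_of(picture, query): "xyz" ([x, y, z] in m, in the coordinates of the camera as it stood for that picture, good to about 4 mm: the middle of the surface that is visible of it).
- env.trace(picture, query): "mask" (384x512 bool, what is visible of it).
Readings, each from a call of its own:
- env.current_clock(): time.
- env.current_joints(): joint angles.
- env.current_joint_vel(): joint speeds.
- env.current_joint_torque(): joint torques, N m.
- env.current_position(): TCP position.
- env.current_eef_rot(): TCP orientation.
- env.current_force(): force on the tool from outside, world axes, zero at the start.
- env.current_torque(): the same for the moment, N m.
- env.current_finger_gap(): finger opening in m.
- env.current_finger_force(): force on a finger pad.
Only numpy, scipy, OpenCV 4.12 (cv2) and the standard library are available. Lean on these libraries where they do the work, as an engineer would, in place of code of your own. Each camera call takes 0.05 s, during which the arm holds its last target. There are 200 camera calls.

## Working session

There is one attempt and no reset: what is moved stays moved. The work goes in short steps, each a Python script; the robot and the scene stay as the last script left them, time stands still between calls to the robot, and variables do not carry over. Pictures are saved under pics/ and viewed, at most 10 in all, crops included, and the job is handed in when it is done.

```bash
ls; mkdir -p pics
cat > h.py <<'E'
import numpy as np, cv2
from scipy.spatial.transform import Rotation as R
from rig import env
def save(p,n): cv2.imwrite('pics/'+n,cv2.cvtColor(p['image'],cv2.COLOR_RGB2BGR))
def campose(p,tcp=None,q=None):
    if 'hand_eye' in p:
        H=np.array(p['hand_eye']);Rt=R.from_quat(q).as_matrix()
        return Rt@H[:3,:3], Rt@H[:3,3]+tcp
    a=np.array(p['attitude']); 
    Rm=R.from_quat(a).as_matrix() if a.size==4 else a.reshape(3,3)
    return Rm,np.array(p['origin'])
def towrld(p,x,*a):
    Rm,o=campose(p,*a); return Rm@np.array(x)+o
def pix2w(p,u,v,z,*a):
    Rm,o=campose(p,*a);K=np.array(p['intrinsics'])
    d=Rm@np.array([(u-K[0,2])/K[0,0],-(v-K[1,2])/K[1,1],-1]); return o+d*(z-o[2])/d[2]
def w2pix(p,w,*a):
    Rm,o=campose(p,*a);K=np.array(p['intrinsics']);c=Rm.T@(np.array(w)-o)
    return np.array([K[0,0]*c[0]/-c[2]+K[0,2],K[1,1]*c[1]/c[2]+K[1,2]])
def down(yaw):  # tool z down, tool y axis at angle yaw in world
    y=np.array([np.cos(yaw),np.sin(yaw),0]);z=np.array([0,0,-1.]);x=np.cross(y,z)
    return R.from_matrix(np.c_[x,y,z]).as_quat()
E
python3 - <<'E'
from h import *
for n in ('top','scene'):
    p=env.camera(n);save(p,n+'0.png');print({k:v for k,v in p.items() if k!='image'})
    for q in ('stand','ring','lens','spanner_handle','rest','vase','bowl','brush'):
        print(n,q,[(round(d['score'],2),np.round(towrld(p,d['xyz']),3).tolist(),np.round(w2pix(p,towrld(p,d['xyz']))).tolist()) for d in env.boxes_of(p,q)])
print(env.current_clock(),env.current_eef_rot())
E
```

```text
pics
{'intrinsics': array([[350.8210885 ,   0.        , 253.01860907],
       [  0.        , 350.8210885 , 195.76387138],
       [  0.        ,   0.        ,   1.        ]]), 'origin': array([ 0.52546204, -0.01690923,  1.16719454]), 'attitude': array([-0.03937295,  0.02125541,  0.71146128, -0.70129938]), 'shot': 1}
top stand [(0.97, [0.487, 0.179, 0.039], [201.0, 239.0])]
top ring [(0.61, [0.475, 0.176, 0.041], [202.0, 242.0])]
top lens [(0.59, [0.482, 0.18, 0.041], [201.0, 240.0])]
top spanner_handle [(0.48, [0.564, -0.043, 0.015], [270.0, 214.0])]
top rest [(0.72, [0.434, -0.217, 0.029], [325.0, 254.0]), (0.53, [0.562, -0.156, 0.03], [305.0, 214.0])]
top vase [(0.84, [0.562, -0.414, 0.092], [393.0, 212.0])]
top bowl [(0.89, [0.66, 0.388, 0.019], [140.0, 187.0])]
top brush [(0.96, [0.79, 0.001, 0.02], [256.0, 146.0])]
{'intrinsics': array([[450.61009451,   0.        , 255.7767952 ],
       [  0.        , 450.61009451, 195.81080962],
       [  0.        ,   0.        ,   1.        ]]), 'origin': array([ 1.13600468, -0.71912467,  0.74635995]), 'attitude': array([0.41919237, 0.14592332, 0.26957911, 0.8545825 ]), 'shot': 2}
scene stand []
scene ring [(0.56, [0.466, 0.189, 0.044], [256.0, 153.0])]
scene lens []
scene spanner_handle [(0.85, [0.568, -0.172, 0.065], [201.0, 228.0]), (0.79, [0.569, -0.046, 0.014], [236.0, 216.0])]
scene rest [(0.94, [0.439, -0.223, 0.028], [148.0, 231.0]), (0.6, [0.579, -0.183, 0.028], [203.0, 245.0])]
scene vase [(0.57, [0.573, -0.439, 0.084], [108.0, 300.0])]
scene bowl [(0.61, [0.654, 0.4, 0.028], [347.0, 145.0])]
scene brush [(0.79, [0.798, -0.001, 0.02], [324.0, 239.0])]
0.9 [ 9.81738953e-01  1.90233087e-01 -1.20123119e-05  1.10979156e-05]
```

View pics/top0.png

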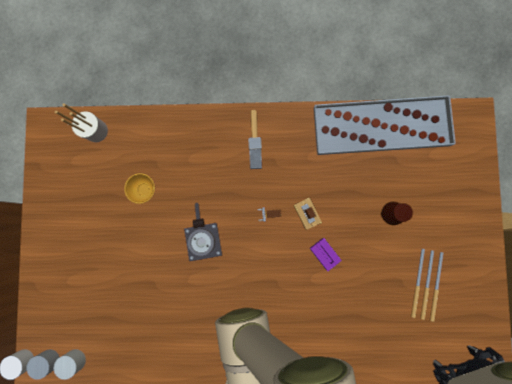

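View pics/scene0.png

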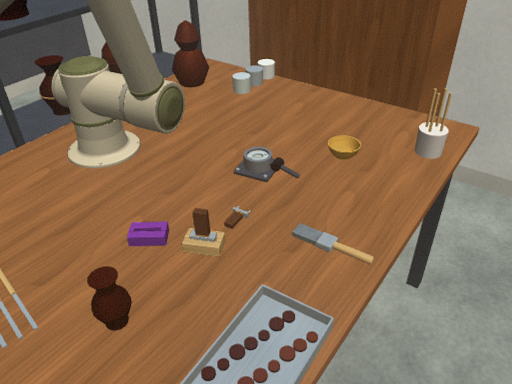

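The top view shows the real spanner in the wooden rest at (308,213), with the purple look-alike at (325,254). The small look-alike spanner lies at (270,214). The stand is at (202,241), with its stub pointing to (197,207). Next I look from close by.

```bash
cat > look.py <<'E'
from h import *
def look(xy,zcam,yaw,name,qs):
    p=env.camera('wrist');H=np.array(p['hand_eye']);q=down(yaw)
    Rt=R.from_quat(q).as_matrix();Rc=Rt@H[:3,:3]
    d=-Rc[:,2]; 
    t=np.array([xy[0],xy[1],0.04]); c=t-d/d[2]*-0 + (-d)*((zcam-0.04)/-d[2])
    tcp=c-Rt@H[:3,3]; print('tcp',tcp.round(3))
    env.goto(tcp,q); env.dwell(0.3)
    pos=np.array(env.current_position());qq=np.array(env.current_eef_rot())
    p=env.camera('wrist');save(p,name)
    np.savez(name+'.npz',pos=pos,q=qq,K=p['intrinsics'],H=H,im=p['image'])
    for s in qs:
        print(s,[(round(e['score'],2),towrld(p,e['xyz'],pos,qq).round(4).tolist(),w2pix(p,towrld(p,e['xyz'],pos,qq),pos,qq).round().tolist()) for e in env.boxes_of(p,s)])
    return p,pos,qq
E
python3 - <<'E'
from look import *
p=env.camera('wrist');print(np.round(p['hand_eye'],3))
# yaw: present tool y direction
y=R.from_quat(env.current_eef_rot()).as_matrix()[:,1];print(y)
yaw=np.arctan2(y[1],y[0])
print(look((0.562,-0.160),0.33,yaw,'rest1.png',['spanner_handle','rest'])[1])
print(look((0.480,0.180),0.30,yaw,'stand1.png',['stand','ring','lens'])[1])
print(env.current_clock(),env.current_joints(),p['intrinsics'])
a=cv2.imread('pics/rest1.png');b=cv2.imread('pics/stand1.png')
cv2.imwrite('pics/both1.png',cv2.resize(np.vstack([a,b]),None,fx=.78,fy=.78))
E
```

```text
[[-0.     0.955  0.298  0.076]
 [ 1.     0.    -0.    -0.001]
 [-0.     0.298 -0.955 -0.123]
 [ 0.     0.     0.     1.   ]]
[ 3.73459603e-01 -9.27646441e-01 -6.53071807e-05]
tcp [ 0.576 -0.155  0.207]
spanner_handle [(0.92, [0.5738, -0.1625, 0.1101], [264.0, 206.0]), (0.64, [0.5685, -0.0371, 0.0092], [154.0, 138.0])]
rest [(0.94, [0.4426, -0.2133, 0.031], [260.0, 293.0]), (0.6, [0.5769, -0.1546, 0.026], [256.0, 174.0])]
[ 0.5756913  -0.15562253  0.20680022]
tcp [0.485 0.181 0.177]
stand [(0.89, [0.4943, 0.1928, 0.0401], [248.0, 174.0])]
ring [(0.59, [0.4768, 0.1826, 0.0429], [252.0, 195.0])]
lens [(0.67, [0.4759, 0.1779, 0.0447], [256.0, 199.0])]
[0.48537891 0.18081741 0.17670577]
5.15 [ 1.30883916e-01  3.67549175e-01  1.62366047e+00 -2.20983930e-05
  1.15037188e+00  1.31917141e+00] [[290.43330817   0.         256.07042509]
 [  0.         290.43330817 192.15214584]
 [  0.           0.           1.        ]]
```

View pics/both1.png

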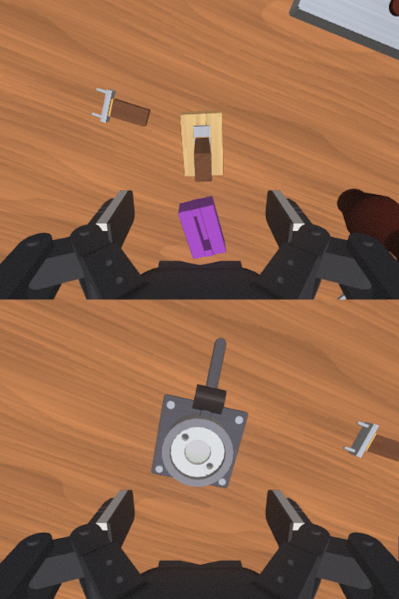

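Top half: the rest is at about (200,145) with the spanner upright in its slot. Bottom half: the stand has its ring at (198,452), with holes near (185,437) and (210,466). I'll rectify both to metric top-down views at the known heights.

```bash
cat > ortho.py <<'E'
from h import *
def ortho(f,cx,cy,z,half=0.06,n=400):
    d=np.load(f);p=dict(hand_eye=d['H'],intrinsics=d['K']);
    w=np.array([[cx-half,cy-half],[cx+half,cy-half],[cx+half,cy+half],[cx-half,cy+half]])
    src=np.float32([w2pix(p,[*a,z],d['pos'],d['q']) for a in w])
    # ortho: col = (x-(cx-half)), row = ((cy+half)-y): x right, y up
    dst=np.float32([[0,n],[n,n],[n,0],[0,0]])
    return cv2.warpPerspective(cv2.cvtColor(d['im'],cv2.COLOR_RGB2BGR),cv2.getPerspectiveTransform(src,dst),(n,n),flags=cv2.INTER_CUBIC)
def o2w(c,r,cx,cy,half=0.06,n=400): return cx-half+c*2*half/n, cy+half-r*2*half/n
E
python3 - <<'E'
from ortho import *
a=ortho('rest1.png.npz',0.57,-0.157,0.030)
b=ortho('stand1.png.npz',0.478,0.18,0.044)
cv2.imwrite('pics/o1.png',np.hstack([a,b]))
hsv=cv2.cvtColor(a,cv2.COLOR_BGR2HSV);print(hsv[150:260:20,100:300:40].tolist())
E
```

```text
[[[13, 152, 188], [19, 105, 229], [18, 104, 225], [18, 109, 223], [17, 44, 132]], [[18, 106, 229], [18, 107, 223], [18, 107, 223], [113, 20, 205], [111, 20, 206]], [[18, 107, 221], [18, 107, 223], [10, 123, 93], [14, 56, 173], [115, 16, 196]], [[15, 112, 185], [11, 135, 127], [13, 139, 88], [10, 126, 69], [113, 16, 195]], [[10, 135, 123], [10, 130, 112], [12, 128, 82], [13, 134, 82], [17, 118, 224]], [[10, 133, 121], [11, 133, 121], [11, 129, 85], [17, 112, 223], [18, 107, 224]]]
```

View pics/o1.png

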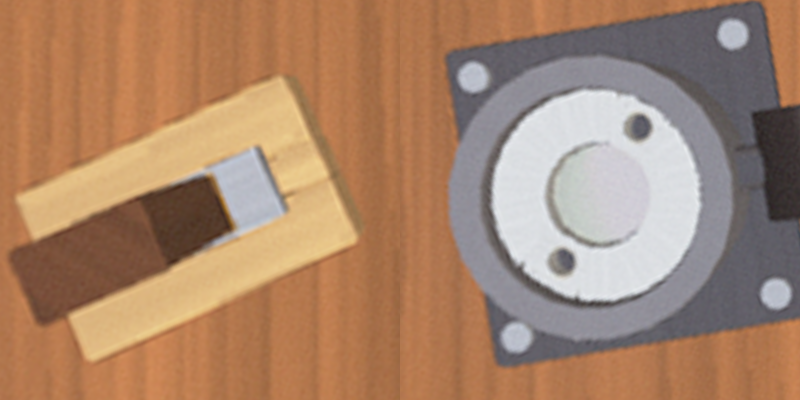

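The ortho views hold up: the hole spacing measures 46.2 mm and the rest 88.6 mm long. The rest centre is about (0.5666,-0.1626) at 24.2°. The ring axis is about (0.478,0.1818), with the hole line at 60.4° and the stand's x axis at 9.4°. Next I measure the spanner's position along the slot from its handle top and crossbar end.

Run:
```python
from ortho import *
out=[]
for z in (.11,.04):
    a=ortho('rest1.png.npz',0.5666,-0.1626,z)
    M=cv2.getRotationMatrix2D((200,200),-24.2,1); out.append(cv2.warpAffine(a,M,(400,400)))
cv2.imwrite('pics/o2.png',np.hstack(out))
```

```text
(no output)
```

View pics/o2.png

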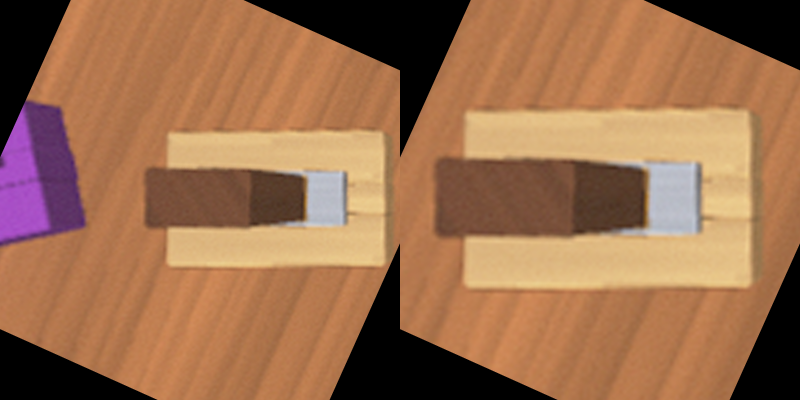

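Handle top and crossbar end agree: the spanner sits about -0.7 mm along and +0.6 mm across from my rest centre. I pick it up, lift it, and look at the ring with the spanner held at the working yaw.

```bash
cat > c.py <<'E'
from h import *
A0=np.deg2rad(24.2); C=np.array([0.5666,-0.1626])
r2=lambda a:np.array([[np.cos(a),-np.sin(a)],[np.sin(a),np.cos(a)]])
P=C+r2(A0)@np.array([-.0007,.0006])
AR=np.deg2rad(60.4); RC=np.array([0.478,0.1818])
qsp=lambda a:down(a-np.pi/2)   # tool orientation for spanner at angle a
E
python3 - <<'E'
from c import *
q=qsp(A0); print(R.from_quat(q).as_matrix()[:,0])
env.goto([*P,0.18],q); env.gripper_to(0.05,30)
env.move_l([*P,0.075],vel=.1)
print(env.current_force(),env.current_torque())
env.gripper_to(0.0,80); print(env.current_finger_gap(),env.current_force(),env.current_torque())
env.move_l([*P,0.155],vel=.1); print(env.current_force())
# view pose: ring below camera; tool x points along spanner x
for a in (AR,):
    q=qsp(a); tx=R.from_quat(q).as_matrix()[:2,0]
    for back in (0.075,):
        pos=[*(RC-tx*back),0.17]
        print('ik',env.solve_ik(pos,q)); env.goto(pos,q); env.dwell(.4)
    pos=np.array(env.current_position());qq=np.array(env.current_eef_rot())
    p=env.camera('wrist');save(p,'held1.png');np.savez('held1.png.npz',pos=pos,q=qq,K=p['intrinsics'],H=p['hand_eye'],im=p['image'])
print(tx,pos,env.current_force(),env.current_torque(),env.current_clock(),env.current_finger_gap())
for a in (AR,AR-1.0,AR-1.1): print(env.solve_ik([*RC,0.103],qsp(a)))
E
```

```text
[0.91212012 0.40992303 0.        ]
[ 0.01956891  0.63900697 -0.79889082] [-0.02932127  0.0144189  -0.02646324]
0.017126950633759016 [ 0.26992013 -0.01539981  4.41815475] [ 0.10396626  0.11112633 -0.01222711]
[ 0.41609836 -0.26512433 -2.12260996]
ik [ 6.52801042e-04  2.48503057e-01  1.80908632e+00 -4.44089210e-16
  1.08400328e+00  5.17270260e-01]
[0.49394187 0.86949493] [0.44110595 0.1163476  0.16994171] [ 0.08723851 -0.02342518 -2.25899366] [-0.01737239  0.01672374  0.04547538] 11.075 0.016921237161178763
[ 1.34019588e-01  4.52753714e-01  1.71819149e+00 -4.44089210e-16
  9.70647447e-01  6.50637046e-01]
[ 1.34019588e-01  4.52753714e-01  1.71819149e+00 -4.44089210e-16
  9.70647447e-01  1.65063705e+00]
[ 1.34019588e-01  4.52753714e-01  1.71819149e+00 -4.44089210e-16
  9.70647447e-01  1.75063705e+00]
```

View pics/held1.png

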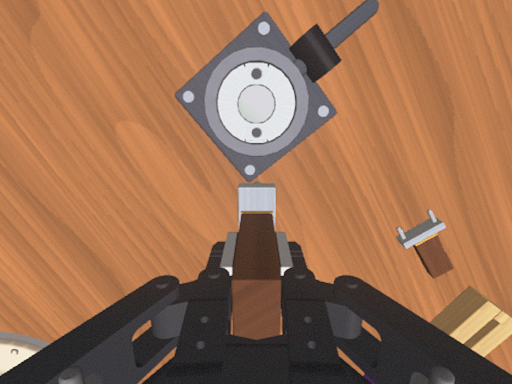

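The spanner is held straight: its crossbar end is at about (257,184). The holes are at about (256.5,73.5) and (256.5,132), almost in line with it. Now subpixel values in the tool frame.

```bash
cat > meas.py <<'E'
from c import *
def meas(f,u0,h1,h2):
    d=np.load(f);im=d['im'];g=cv2.cvtColor(im,cv2.COLOR_RGB2GRAY).astype(float);H=d['H'];K=d['K']
    def tool(u,v,z):
        r=H[:3,:3]@np.array([(u-K[0,2])/K[0,0],-(v-K[1,2])/K[1,1],-1]);o=H[:3,3];return o+r*(z-o[2])/r[2]
    zf=d['pos'][2]-.044
    hs=[]
    for u,v in (h1,h2):
        for _ in range(3):
            ui,vi=int(round(u)),int(round(v));w=g[vi-8:vi+9,ui-8:ui+9];m=np.clip(150-w,0,None)
            yy,xx=np.mgrid[vi-8:vi+9,ui-8:ui+9];rr=(yy-v)**2+(xx-u)**2<49;m=m*rr
            u,v=(m*xx).sum()/m.sum(),(m*yy).sum()/m.sum()
        hs.append(tool(u,v,zf));print('hole px',u,v,hs[-1][:2]*1e3)
    return g,tool,hs
E
python3 - <<'E'
from meas import *
g,tool,hs=meas('held1.png.npz',257,(256.5,73.5),(256.5,132))
m=(hs[0]+hs[1])/2;dv=hs[0]-hs[1];print('mid',m*1e3,'dist',np.linalg.norm(dv)*1e3,'ang',np.arctan2(dv[1],dv[0]))
print(g[178:192,250:264].mean(1).round(),g[190:205,232:246].mean(0).round(),g[190:205,268:282].mean(0).round())
S=np.load('held1.png.npz')['im'].astype(int);s=S.max(2)-S.min(2)
print(s[178:192,250:264].mean(1).round(),s[190:205,232:246].mean(0).round(),s[190:205,268:282].mean(0).round())
for v in(183.5,184.5): print(tool(257,v,.035)*1e3)
print(tool(239,197,.035)*1e3,tool(275,197,.035)*1e3)
E
```

```text
hole px 255.98886032562126 73.39702942016567 [97.80262237 -0.75670452]
hole px 256.01164059658055 132.15532921062206 [51.71001305 -0.74346806]
mid [ 74.75631771  -0.75008629 125.94170703] dist 46.09261122396846 ang -0.00028717093978624487
[128. 131. 133. 133. 126. 115. 113. 116. 119. 164. 208. 199. 198. 198.] [138. 138. 136. 135. 134. 130. 158. 196. 204. 205. 204. 200. 197. 199.] [197. 197. 197. 195. 194. 195. 204. 183. 133. 143. 142. 142. 141. 142.]
[70. 80. 86. 84. 58. 22.  6.  8.  8.  4. 14. 16. 16. 16.] [105. 104. 103. 101. 103.  78.  12.  13.  16.  15.  16.  16.  16.  16.] [ 16.  16.  16.  15.  16.  16.  20.   9. 100. 109. 107. 107. 106. 106.]
[32.14736714 -0.14906959 35.        ]
[31.55975755 -0.14853661 35.        ]
[ 24.10726004 -10.47008934  35.        ] [24.10779821 10.18623906 35.        ]
```

Relative to the spanner, the ring centre is about 74.7 mm along and -0.2 mm across in the tool frame. The angle is aligned. I move above the holes and descend in small steps, guarded by the force reading.

```bash
cat > ins.py <<'E'
from c import *
def ml(xy,z,q,v=.03): env.move_l([xy[0],xy[1],z],q,vel=v)
def descend(xy,q,z0,z1,F0,lim=3.0,step=.0005,v=.02):
    z=z0
    while z>z1+1e-6:
        z=max(z-step,z1); ml(xy,z,q,v)
        f=np.array(env.current_force())-F0
        if abs(f[2])>lim: return z,f
    return z,np.array(env.current_force())-F0
E
python3 - <<'E'
from ins import *
q=qsp(AR);M=R.from_quat(q).as_matrix();tx,ty=M[:2,0],M[:2,1]
xy=np.array([0.44110595,0.1163476])+.0747*tx-.0002*ty
env.move_l([*xy,.17],q,vel=.1); env.move_l([*xy,.1125],q,vel=.08); env.dwell(.3)
F0=np.array(env.current_force());T0=np.array(env.current_torque());np.savez('st.npz',xy=xy,F0=F0,T0=T0)
z,f=descend(xy,q,.1125,.102,F0)
print('z',z,'f',f,'t',np.array(env.current_torque())-T0,env.current_position(),xy,env.current_clock())
E
```

```text
z 0.102 f [ 0.71066402 -2.20209351 -0.83082063] t [ 0.03714077 -0.00829959 -0.01738326] [0.47781949 0.18138786 0.10197633] [0.47782951 0.18139766] 18.3833
```

The pins went in freely, with the tips 7 mm deep and under 1 N of vertical force. Now I turn clockwise while watching torque.

Run:
```python
from ins import *
s=np.load('st.npz');j=np.array(env.current_joints());a=0;log=[]
t0=env.current_clock()
while a<1.08:
    a+=.06 if a<.40 else .02
    jj=j.copy();jj[5]+=a;env.move_joints(jj)
    T=np.array(env.current_torque())-s['T0'];F=np.array(env.current_force())-s['F0']
    log.append((round(a,3),round(T[2],3),F.round(1).tolist(),round(env.current_joints()[5]-j[5],3)))
    if abs(T[2])>.5 or abs(F[2])>6 or np.hypot(F[0],F[1])>25: break
for l in log[:4]+log[4::4]+log[-3:]:print(l)
print(env.current_clock()-t0,env.current_clock())
```

```text
(0.06, np.float64(-0.041), [-0.6, -1.0, -0.7], np.float64(0.058))
(0.12, np.float64(0.014), [0.3, -1.0, -0.9], np.float64(0.118))
(0.18, np.float64(-0.009), [-0.8, -1.3, -0.6], np.float64(0.177))
(0.24, np.float64(0.013), [-0.7, -0.3, -0.6], np.float64(0.237))
(0.3, np.float64(0.024), [0.1, -1.6, -0.5], np.float64(0.297))
(0.46, np.float64(0.052), [-0.6, 0.2, -1.7], np.float64(0.459))
(0.54, np.float64(0.126), [0.9, -1.2, -0.3], np.float64(0.54))
(0.62, np.float64(0.577), [0.5, -0.3, -1.0], np.float64(0.619))
(0.58, np.float64(0.092), [1.1, -0.6, -1.4], np.float64(0.58))
(0.6, np.float64(0.23), [1.6, 0.4, -2.1], np.float64(0.599))
(0.62, np.float64(0.577), [0.5, -0.3, -1.0], np.float64(0.619))
4.25 22.6333
```

Torque was low during the turn, then rose steeply to 0.58 N·m at about 0.6 rad, well above the 0.22 friction. That fits the hard stop. I take off the wind-up, lift straight out and look at the hole angle.

Run:
```python
from ins import *
s=np.load('st.npz');j=np.array(env.current_joints())
def rep(n): print(n,(np.array(env.current_torque())-s['T0']).round(3),(np.array(env.current_force())-s['F0']).round(1))
rep('now'); j[5]+=.015; env.move_joints(j); rep('conf')
for k in (.03,.03,.015):
    j[5]-=k; env.move_joints(j); rep('back %.3f'%j[5])
p0=np.array(env.current_position());q=np.array(env.current_eef_rot())
env.move_l([*s['xy'],.120],q,vel=.03); rep('up')
env.move_l([*s['xy'],.17],q,vel=.1)
tx=R.from_quat(q).as_matrix()[:2,0];env.move_l([*(s['xy']-.0747*tx),.17],q,vel=.12);env.dwell(.3)
pos=np.array(env.current_position());qq=np.array(env.current_eef_rot());p=env.camera('wrist');save(p,'held2.png')
np.savez('held2.png.npz',pos=pos,q=qq,K=p['intrinsics'],H=p['hand_eye'],im=p['image'])
print(pos,np.arctan2(tx[1],tx[0]),env.current_clock(),env.current_finger_gap())
```

```text
now [ 0.119 -0.339  0.577] [ 0.5 -0.3 -1. ]
conf [ 0.136 -0.354  0.907] [ 1.7 -1.2 -1.6]
back 1.254 [ 0.135 -0.263  0.26 ] [ 0.9 -1.3 -1.6]
back 1.224 [ 0.026  0.034 -0.017] [-1.2 -1.8 -0.7]
back 1.209 [ 0.031  0.014 -0.05 ] [-0.5 -2.4 -0.5]
up [-0.     0.019 -0.038] [-0.4 -1.1 -0.4]
[0.41226628 0.14605114 0.16987517] 0.4948329283934025 26.1583 0.016975840032977727
```

View pics/held2.png

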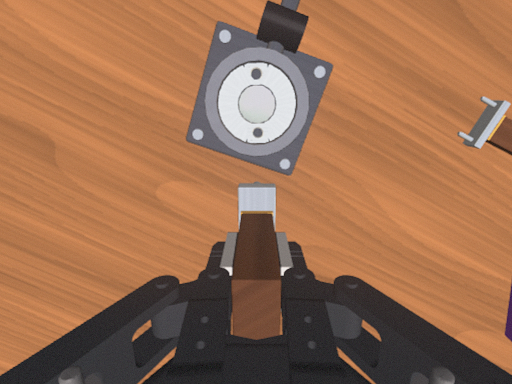

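The holes are now at about (256,73) and (257.5,132), some 0.53 rad clockwise of the start, and the spanner is still straight in the grip. The stop angle relative to the stand is about 0.36 rad, inside the allowed ±0.4. That implies a start reading of about 0.97, which also fits. Now I return the spanner to the rest.

Run:
```python
from ins import *
q=qsp(A0)
env.goto([*P,.17],q); env.move_l([*P,.112],q,vel=.1); env.dwell(.3)
F0=np.array(env.current_force())
z,f=descend(P,q,.112,.080,F0,step=.002,v=.04);print(z,f)
if z<.0801:
    z,f=descend(P,q,z,.0745,F0,lim=2,v=.02);print(z,f,env.current_clock())
    if z<.0765:
        env.gripper_to(0.05,20); env.dwell(.2)
        env.move_l([*P,.19],q,vel=.12); 
        tx=R.from_quat(q).as_matrix()[:2,0]
        env.move_l([*(P-.06*tx),.21],q,vel=.15);env.dwell(.2)
        pos=np.array(env.current_position());qq=np.array(env.current_eef_rot());p=env.camera('wrist');save(p,'end.png')
        print([(e['score'],towrld(p,e['xyz'],pos,qq)) for e in env.boxes_of(p,'spanner_handle')],env.current_clock())
```

```text
0.08 [ 0.32565224  1.91552728 -0.30474399]
0.0775 [ 0.07596368  0.46437208 -2.0729423 ] 33.7417
```

The limit tripped on a -2 N reading, which is noise and not upward contact. I continue with a limit on upward force.

Run:
```python
from ins import *
q=qsp(A0); env.dwell(.2); print(env.current_force())
F0=np.array([0,0,-2.2]); z=.0775
while z>.0742:
    z-=.0005; ml(P,z,q,.02); env.dwell(.1); f=np.array(env.current_force())-F0; print(round(z,4),f.round(1))
    if f[2]>3: break
if z<.0765:
    env.gripper_to(0.05,20); env.dwell(.2)
    env.move_l([*P,.19],q,vel=.12)
    tx=R.from_quat(q).as_matrix()[:2,0]
    env.move_l([*(P-.06*tx),.21],q,vel=.15);env.dwell(.2)
    pos=np.array(env.current_position());qq=np.array(env.current_eef_rot());p=env.camera('wrist');save(p,'end.png')
    print([(e['score'],towrld(p,e['xyz'],pos,qq)) for e in env.boxes_of(p,'spanner_handle')],env.current_clock())
```

```text
[ 0.63900567 -0.24081131 -2.2463193 ]
0.077 [-0.1  0.2  0.4]
0.0765 [ 0.2  0.7 -0.1]
0.076 [-0.3 -0.5  0.7]
0.0755 [0.7 0.  1.1]
0.075 [-1.5  1.2  7.8]
[(0.95, array([ 0.56921125, -0.16006389,  0.1100147 ])), (0.66, array([ 0.56663718, -0.0337401 ,  0.01235548])), (0.5, array([ 0.56822821, -0.16068582,  0.02886585]))] 38.2917
```

View pics/end.png

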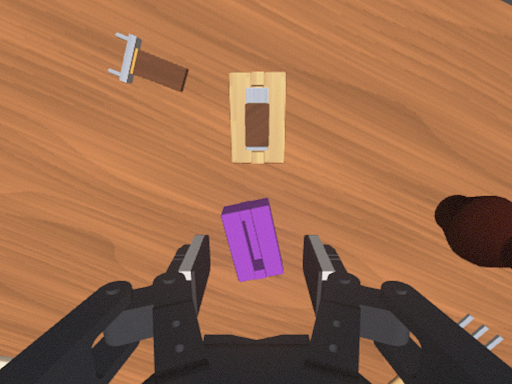

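The spanner stands upright in the slot at about (257,118), with its crossbar seated at the expected height of 75 mm. The gripper is clear of everything.

```bash
python3 -c "
from rig import env
print(env.close_job())"
```

```text
the job is handed in; nothing more can be done
None
```

The ring is turned clockwise about 0.53 rad to its hard stop, the spanner is back upright in the slot of the wooden rest, and I handed the job in at about 38 s of the 72 s allowed; no verdict came back.

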